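# Slide a loaded carrier up the step onto the gauging deck

## Task

The carrier plate with the two brass couplings standing on it has to go from the plywood loading board onto the steel gauging deck. Take it by its bar handle, raise only its nose over the step while its tail stays down, slide it gently between the deck's rails and press its nose firmly, but not hard, against the stop screw; then let go, with the carrier flat on the deck, its nose still on the screw and both couplings standing on it. Do not ram anything, and leave the other things on the bench alone.

Things in the scene. Friction and masses are not known exactly. Their poses are not given: they have to be found in the camera images.
- deck: Fixed dark steel gauging deck, 215 x 128 x 30 mm. Origin on its underside, in the middle of the step edge that faces the board; x is the slide direction (away from the board), z up; its top is 30 mm above the origin. Two rails 10 mm high run along x on its top, 92 mm apart, flared at the entry, from x = 2 to 122 mm
- block_face (a point): Foot of the middle of the stop block's face towards the board, on the deck's top, 172 mm from the step edge; axes as the deck's. The grey block, 24 mm high, holds the stop screw: a steel rod, 11 mm across, flat end towards the board, axis 7.5 mm above the deck's top. Its end stands 21 to 37 mm out of the block, set differently each time and not measured: it has to be felt
- board: Fixed plywood loading board, 200 x 128 x 25 mm, its end 1 to 3 mm from the deck's step edge. Origin on its underside in the middle of that end; x points to the deck; it extends to x = -200 mm; its top is 25 mm above the origin. It is let in to a different depth each time, so the deck's top is 5 to 9 mm higher than the board's: a step up
- carrier: Loose aluminium carrier plate, 130 x 84 x 12 mm, 0.4 to 0.72 kg. Origin at the centre of its underside, x towards its nose (the end nearer the deck and the handle), z up; a 3 mm rim along its sides and tail. Couplings stand loose near its tail. It drags with some 2 to 6 N; pressing it on the rigid stop screw, 5 to 12 N more is firm, 25 N too hard; over 40 N in all on the deck
- handle (a point): Middle of the carrier's bar handle: round steel bar, 12 mm diameter, along the carrier's y, 80 mm long on two posts (58 mm free between), 45 mm ahead of the carrier's origin and 55 mm above its underside. Grip it from above, fingers closing along the carrier's x; the carrier pivots on the bar in the fingers, so lifting the bar raises the nose and leaves the tail down
- nose (a point): Middle of the lower edge of the carrier's nose, 65 mm ahead of its origin, axes as the carrier's
- tail (a point): Middle of the lower edge of the carrier's tail, 65 mm behind its origin, axes as the carrier's
- wide_coupling: The wider brass hose coupling, 26 mm across and 41 mm high, standing on the carrier; origin at its foot, z up
- slim_coupling: The slimmer brass hose coupling, 20 mm across and 41 mm high, standing beside the other on the carrier; origin at its foot, z up
- tape_measure: Bystander: tape measure, 36 x 78 x 62 mm, standing beside the deck; origin at its underside
- oil_bottle: Bystander: small bottle, 48 mm across, 80 mm high, beside the board; origin at its underside
- spanner_17: Bystander: spanner, 221 mm long, 8 mm high, lying on the bench on the robot's side of the deck; origin at the middle of its underside
Things that resemble listed ones, but are neither listed nor needed, are in the scene too. What is shaped like the wide_coupling but blue or green is not meant.

How it is judged:
By the outcome, as a careful person would: the job done as asked, in the order asked, and still so for the second after the job is handed in, with the robot touching nothing.
It also fails if it takes over 61 s, if anything falls off the work surface, if the arm or the gripper's body presses on something with over 40 N, if the wrist force passes 120 N, or if a joint passes its speed limit or range.

## Robot

A 6-joint arm with a two-finger parallel gripper is mounted at the origin on a cart in front of the work surface, level with it; the furniture and walls round the work are solid. World frame = base frame: x ahead of the robot, y to its left, z up, the work surface at z = 0. Lengths are in m, angles in rad, forces in N, time in s.
With the tool pointing down it reaches from about 0.225 to 0.875 m from the base axis. Payload 3.4 kg.
Tool frame: the origin (TCP) lies between the finger pads; the fingertips stand 19 mm ahead of it and the grasp point (between the pads) is the TCP; z points along the fingers, y is the line along which they close (so a half turn about z gives the same grasp; the last joint's range is limited). The gripper opens to 85 mm and grips with 20 to 120 N. Pads are 22 mm wide; open, the fingers measure 114 mm over their backs; the gripper's body (76 mm by 85 mm) begins 54 mm behind the grasp point. The pads swing forward as they close: fully open they stand 13 mm farther back than shut.
Start: joints at [-1.316, 0.276, 1.505, -0, 1.361, -0.121], TCP at [0.211, -0.535, 0.25] pointing down, gripper open.
Joint ranges: [-2.89, 2.89], [-0.75, 2.08], [0.22, 2.7], [-1.18, 4.32], [0.11, 2.71], [-2.7, 2.7]. Speed limits (rad/s): [2.57, 2.57, 3.14, 3.14, 3.14, 3.14].

## Interface

Orientations are given as a unit quaternion [w, x, y, z].
In Python, from rig import get_state, imaging, ticket gives the robot as it stands. The module is installed in compiled form; this text tells all that it offers.
- The arm moves only by the shell command python3 -m inch 'ROWS' [FORCE]. ROWS is JSON, a list of rows, each an object with "claw": the opening, from -1 (shut) to 1 (fully open); "travel": the shift along the world's x, y, z in units of 200 mm (1.0 is 200 mm), a list of three; "turn": the turn about the world's z in units of 180 degrees (1.0 is 180 degrees). A call has 1 to 5 rows; each row is the pose to reach, as a shift and turn from the pose commanded when the call began, turning the shorter way round; what a row does not reach only later rows make up. A row lasts 1/10 s, in which the tool goes at most 50 mm and 8.59 degrees, less where a joint would pass 70% of its speed; a pose out of reach is approached as far as the arm can. A call with a number of a shift or a turn outside -1 to 1 is refused whole. A call with a gripper value outside its range is refused whole. The fingers move at their own pace and stop on an object; FORCE is the grip in N (left out, the last holds). Time passes only in rows, so rows that repeat a pose let the fingers close. It gives the time, the measured TCP pose, the force, the opening and the grip force at its end, in the units of the state.
- get_state(): the state, without advancing time (a new reading comes with each control period).
- imaging.get_image(name): name is "side" or "top"; returns the picture (420x560x3 uint8, red, green, blue); there is no depth.
- imaging.camera_params(name): a dict with "camera_matrix" (3x3 intrinsics, pixels), "k1" (the pictures are not rectified: a ray, as slopes to the right and down, at radius r is drawn at 1 + k1 r^2 times it, then the intrinsics apply), "cam_to_world" (4x4, takes a point from camera to world coordinates). Camera axes: x right, y down, z forward; pixel columns grow to the right and rows downward; lengths in m; the calibration is good to about 2 mm. A picture is of the moment at which its call begins. camera_params takes no time and is no camera call.
- ticket.sign_off(): hands the job in; it is judged then, once.
The state is a dict: "clock": time; "qpos": joint angles; "qd": joint speeds; "effort": joint torques, N m; "position": TCP position; "ee_rot": TCP orientation; "contact_force": force on the tool from outside, world axes, zero at the start; "moment": the same for the moment, N m; "width": finger opening in m; "gripper_force": force on a finger pad.
Only numpy, scipy, OpenCV 4.12 (cv2) and the standard library are available. Lean on these libraries where they do the work, as an engineer would, in place of code of your own. Each camera call takes 0.05 s, during which the arm holds its last target. There are 200 camera calls.

## Working session

There is one attempt and no reset: what is moved stays moved. The work goes in short steps, Python scripts to look and compute and a shell command to move; the robot and the scene stay as the last step left them, time stands still between calls to the robot, and variables do not carry over. Pictures are saved under pics/ and viewed, at most 10 in all, crops included, and the job is handed in when it is done.

```bash
mkdir -p pics
python3 - <<'E'
from rig import get_state, imaging
import cv2,json,numpy as np
for n in("side","top"):
    im=imaging.get_image(n); cv2.imwrite(f"pics/{n}0.png",im[:,:,::-1])
    p=imaging.camera_params(n); print(n,{k:np.round(v,4).tolist() for k,v in p.items()})
print(get_state())
E
```

```text
side {'camera_matrix': [[503.7726, 0.0, 281.4013], [0.0, 503.7726, 211.5975], [0.0, 0.0, 1.0]], 'k1': 0.0561, 'cam_to_world': [[-0.909, -0.2404, 0.3404, 0.1917], [-0.4162, 0.5643, -0.7129, 0.5205], [-0.0207, -0.7897, -0.6131, 0.6588], [0.0, 0.0, 0.0, 1.0]]}
top {'camera_matrix': [[444.279, 0.0, 284.5115], [0.0, 444.279, 201.668], [0.0, 0.0, 1.0]], 'k1': -0.0924, 'cam_to_world': [[-0.0283, -0.9898, 0.14, 0.3847], [-0.9996, 0.0283, -0.0015, -0.152], [-0.0025, -0.14, -0.9902, 1.0524], [0.0, 0.0, 0.0, 1.0]]}
{'clock': 0.1, 'qpos': array([-1.31600350e+00,  2.76552619e-01,  1.50599941e+00,  3.07517015e-05,
        1.36069908e+00, -1.20974019e-01]), 'qd': array([ 0.00076636, -0.0028903 , -0.00280778, -0.00086643,  0.00067349,
        0.00064583]), 'effort': array([ 2.79418273e-04, -4.17702305e+01, -2.46403903e+01, -2.52880682e-04,
        5.82071618e-03, -8.36127072e-06]), 'position': array([ 0.21092592, -0.53445193,  0.24951712]), 'ee_rot': array([-8.28375888e-04,  9.82402033e-01,  1.86776758e-01, -4.04401968e-05]), 'contact_force': array([-0.94229416,  0.5837607 ,  0.06301349]), 'moment': array([-0.03926138, -0.0004544 , -0.02587813]), 'gripper_force': 0.0, 'width': 0.08543210207267599}
```

View pics/top0.png

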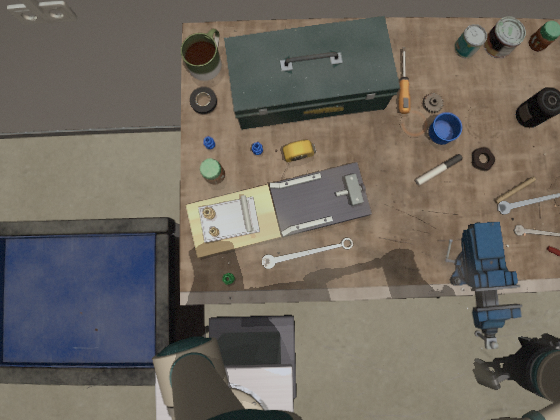

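View pics/side0.png

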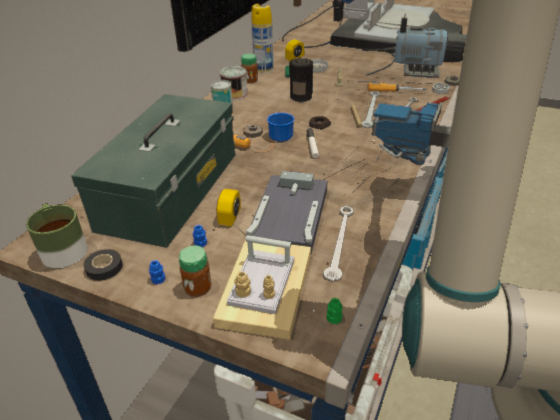

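Top view: carrier plate at about (228,218) on the plywood board, with its bar handle at (248,215). The deck is at (320,198) and the stop block at (352,190). The brass couplings are at (208,212) and (214,231). Lookalikes are blue at (209,143) and (257,148) and green at (228,279); none of them is meant. The other handle-like thing is the toolbox handle at (312,62), also not meant. Next I'll check this in a close crop.

```bash
cat > h.py <<'E'
import numpy as np,cv2
from rig import get_state, imaging
def P(n):
    p=imaging.camera_params(n); return np.array(p["camera_matrix"]),p["k1"],np.array(p["cam_to_world"])
def ray(n,uv):
    K,k1,T=P(n); d=cv2.undistortPoints(np.array([[uv]],float),K,np.array([k1,0,0,0.]))[0,0]
    return T[:3,3],T[:3,:3]@np.array([d[0],d[1],1])
def at_z(n,uv,z):
    o,d=ray(n,uv); return o+d*(z-o[2])/d[2]
def proj(n,X):
    K,k1,T=P(n); c=np.linalg.inv(T); r,_=cv2.Rodrigues(c[:3,:3])
    return cv2.projectPoints(np.array(X,float).reshape(-1,3),r,c[:3,3],K,np.array([k1,0,0,0.]))[0][:,0]
def tri(uvt,uvs):
    A=0;b=0
    for n,uv in(("top",uvt),("side",uvs)):
        o,d=ray(n,uv); d=d/np.linalg.norm(d); M=np.eye(3)-np.outer(d,d); A=A+M; b=b+M@o
    return np.linalg.solve(A,b)
E
python3 - <<'E'
import cv2
a=cv2.imread("pics/top0.png")[155:265,180:380]; b=cv2.imread("pics/side0.png")[170:335,205:345]
a=cv2.resize(a,(800,440),interpolation=cv2.INTER_CUBIC); b=cv2.resize(b,None,fx=3.6,fy=3.6,interpolation=cv2.INTER_CUBIC)
cv2.imwrite("pics/ta.png",a);cv2.imwrite("pics/sa.png",b)
E
```

```text
(no output)
```

View pics/ta.png

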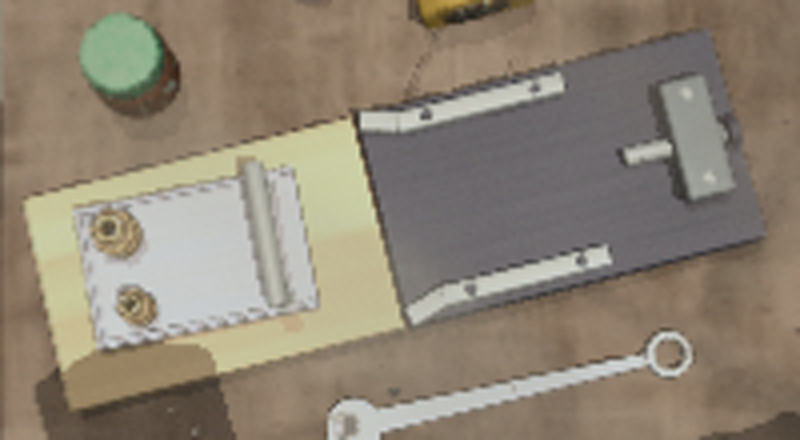

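View pics/sa.png

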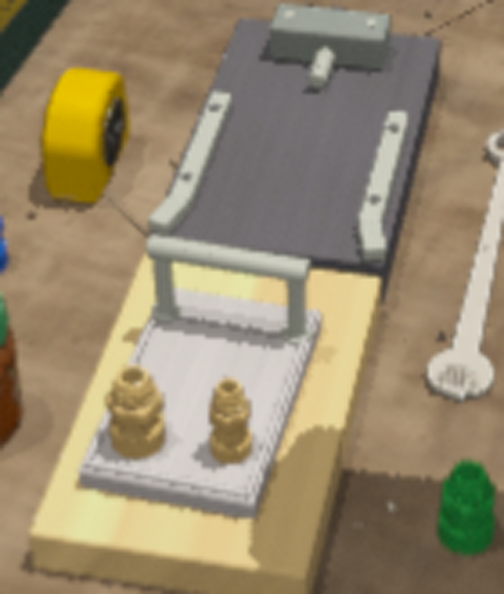

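The crops confirm it. The carrier has brass couplings at crop (117,232) for the wide one and (135,305) for the slim one. The bar runs from (250,162) to (278,303), and the step edge from (355,110) to (408,325). The screw tip is at (625,155).

Run:
```python
from h import *
t=lambda x,y:((x+.5)/4-.5+180,(y+.5)/4-.5+155)
s=lambda x,y:((x+.5)/3.6-.5+205,(y+.5)/3.6-.5+170)
f=lambda n,p:print(n,np.round(np.array(p)*1000,1))
D=[at_z("top",t(*p),.03) for p in((355,110),(408,325),(708,30),(765,237))]
for d in D:f("deck",d)
step=(D[0]+D[1])/2; far=(D[2]+D[3])/2; f("step",step)
e=far-step; print(np.linalg.norm(e),"ang deck x",np.degrees(np.arctan2(e[1],e[0])), "from side edge",[np.degrees(np.arctan2(*(D[i+2]-D[i])[1::-1])) for i in(0,1)], "step edge+", np.degrees(np.arctan2(*(D[0]-D[1])[1::-1]))-90)
B=[at_z("top",t(*p),.078) for p in((250,162),(278,303))]
f("bar0",B[0]);f("bar1",B[1]);f("barmid",(B[0]+B[1])/2); print(np.linalg.norm(B[0]-B[1]),np.degrees(np.arctan2(*(B[0]-B[1])[1::-1]))-90)
f("tri bar mid",tri(t(264,232.5),s(230,256)))
C=[at_z("top",t(*p),.037) for p in((75,208),(97,348),(293,168),(318,305))]
c=sum(C)/4;f("carrier c",c); e=C[2]+C[3]-C[0]-C[1]; print("len",np.linalg.norm(e)/2,np.degrees(np.arctan2(e[1],e[0])))
f("tip",at_z("top",t(622,155),.0375)); f("block face",at_z("top",t(668,142),.03))
for n,z in(("top",.037),):
  f("wide",at_z("top",t(112,232),.076)); f("slim",at_z("top",t(132,303),.076))
```

```text
deck [ 576.5 -117.1   30. ]
deck [ 450.  -144.6   30. ]
deck [ 618.6 -326.3   30. ]
deck [ 494.9 -353.2   30. ]
step [ 513.2 -130.9   30. ]
0.21338137983773087 ang deck x -78.23570601392613 from side edge [np.float64(-78.6193076026089), np.float64(-77.85191060275811)] step edge+ -77.7127339018422
bar0 [539.8 -59.7  78. ]
bar1 [461.  -73.9  78. ]
barmid [500.4 -66.8  78. ]
0.08010351874221833 -79.78751523777741
tri bar mid [499.3 -67.3  80.9]
carrier c [492.  -23.6  37. ]
len 0.12856278268303467 -80.83105425725385
tip [ 544.2 -271.2   37.5]
block face [ 552.3 -299.3   30. ]
wide [503.1  17.8  76. ]
slim [463.3   6.9  76. ]
```

```bash
python3 -m inch '[{"claw":1,"travel":[0.12,0.2,0],"turn":-0.03},{"claw":1,"travel":[0.24,0.4,0],"turn":-0.065},{"claw":1,"travel":[0.36,0.58,0],"turn":-0.065},{"claw":1,"travel":[0.48,0.77,0],"turn":-0.065},{"claw":1,"travel":[0.6,0.96,0],"turn":-0.065}]' 40
python3 -m inch '[{"claw":1,"travel":[0.12,0.2,0],"turn":0},{"claw":1,"travel":[0.24,0.4,0],"turn":0},{"claw":1,"travel":[0.36,0.58,0],"turn":0},{"claw":1,"travel":[0.48,0.77,0],"turn":0},{"claw":1,"travel":[0.6,0.96,0],"turn":0}]'
```

```text
clock: 0.6
position: [0.3315, -0.3412, 0.25]
ee_rot: [-0.0, 0.996, 0.085, -0.0]
contact_force: [1.1, 0.3, -0.2]
width: 0.0857
gripper_force: 0.0
clock: 1.1
position: [0.4515, -0.1491, 0.2501]
ee_rot: [0.0, 0.996, 0.086, -0.0]
contact_force: [0.5, -0.4, 0.4]
width: 0.0856
gripper_force: 0.0
```

```bash
python3 -m inch '[{"claw":0.6,"travel":[0.12,0.2,0],"turn":0},{"claw":0.6,"travel":[0.243,0.41,0],"turn":0},{"claw":0.4,"travel":[0.243,0.41,-0.2],"turn":0},{"claw":0.4,"travel":[0.243,0.41,-0.35],"turn":0},{"claw":0.4,"travel":[0.243,0.41,-0.45],"turn":0}]' 40
python3 -m inch '[{"claw":0.4,"travel":[0,0,-0.1],"turn":0},{"claw":0.4,"travel":[0,0,-0.15],"turn":0},{"claw":0.4,"travel":[0,0,-0.15],"turn":0}]'
python3 - <<'E'
from h import *
a=imaging.get_image("top")[155:265,160:360];b=imaging.get_image("side")[150:335,190:360]
a=cv2.resize(a,None,fx=3.0,fy=3.0);b=cv2.resize(b,None,fx=3.2,fy=3.2)
c=np.zeros((592,600+0,3),np.uint8)
cv2.imwrite("pics/s1.png",b[:,:,::-1])
print(get_state()["position"])
E
```

```text
clock: 1.6
position: [0.4983, -0.0677, 0.1578]
ee_rot: [-0.001, 0.996, 0.087, -0.002]
contact_force: [-0.3, -0.0, 0.4]
width: 0.0596
gripper_force: 0.0
clock: 1.9
position: [0.4985, -0.0686, 0.1289]
ee_rot: [-0.001, 0.996, 0.086, -0.002]
contact_force: [-0.6, 0.3, 0.7]
width: 0.0597
gripper_force: 0.0
[ 0.50004031 -0.06909954  0.13077371]
```

View pics/s1.png

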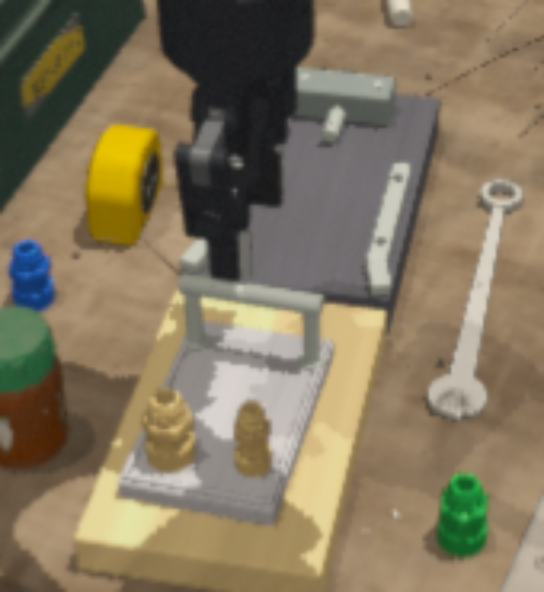

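The side view shows the tail-side fingertip at crop (225,275), still above the bar; the bar's middle is at crop (253,292). The couplings are standing. I'll compare this with the projection and then go down.

```bash
python3 - <<'E'
from h import *
q=proj("side",[[.495,-.035,.107],[.500,-.068,.078],[.500,-.068,.081],[.5,-.069,.131]])
print((q-[190,150])*3.2)
E
python3 -m inch '[{"claw":0.4,"travel":[0,0,-0.1],"turn":0},{"claw":0.4,"travel":[0,0,-0.18],"turn":0},{"claw":0.4,"travel":[0,0,-0.255],"turn":0},{"claw":0.4,"travel":[0,0,-0.255],"turn":0}]'
```

```text
[[228.78238902 292.24816634]
 [249.824885   293.23197126]
 [249.62236108 289.08422744]
 [246.94288035 216.24165938]]
clock: 2.4
position: [0.4991, -0.0689, 0.0789]
ee_rot: [-0.0, 0.996, 0.086, -0.001]
contact_force: [0.4, -0.1, 0.4]
width: 0.0598
gripper_force: 0.0
```

```bash
python3 -m inch '[{"claw":-0.5,"travel":[0,0,0],"turn":0},{"claw":-1,"travel":[0,0,0],"turn":0},{"claw":-1,"travel":[0,0,0],"turn":0},{"claw":-1,"travel":[0,0,0],"turn":0},{"claw":-1,"travel":[0,0,0],"turn":0}]' 40
python3 -m inch '[{"claw":-1,"travel":[0,0,0],"turn":0},{"claw":-1,"travel":[0,0,0],"turn":0}]'
```

```text
clock: 2.9
position: [0.5002, -0.0685, 0.0804]
ee_rot: [-0.0, 0.996, 0.085, 0.001]
contact_force: [-1.0, 2.0, 6.4]
width: 0.0106
gripper_force: 39.0
clock: 3.1
position: [0.5002, -0.0685, 0.0804]
ee_rot: [-0.0, 0.996, 0.085, 0.001]
contact_force: [-1.1, 2.6, 6.7]
width: 0.0107
gripper_force: 39.0
```

```bash
python3 -m inch '[{"claw":-1,"travel":[0,0,0.015],"turn":0},{"claw":-1,"travel":[0,0,0.03],"turn":0},{"claw":-1,"travel":[0,0,0.045],"turn":0},{"claw":-1,"travel":[0,0,0.06],"turn":0.006},{"claw":-1,"travel":[0,0,0.06],"turn":0.012}]'
python3 -m inch '[{"claw":-1,"travel":[0.0,0,0],"turn":0},{"claw":-1,"travel":[0.005,-0.024,0],"turn":0},{"claw":-1,"travel":[0.01,-0.049,0],"turn":0},{"claw":-1,"travel":[0.0155,-0.073,0],"turn":0},{"claw":-1,"travel":[0.0155,-0.073,0],"turn":0}]'
python3 - <<'E'
from h import *
a=imaging.get_image("top")[155:265,180:380];b=imaging.get_image("side")[150:335,190:360]
a=cv2.resize(a,None,fx=2.6,fy=2.6,interpolation=2);b=cv2.resize(b,None,fx=3.2,fy=3.2,interpolation=2)
cv2.imwrite("pics/s2.png",b[:,:,::-1]);cv2.imwrite("pics/t2.png",a[:,:,::-1])
E
```

```text
clock: 3.6
position: [0.4997, -0.0691, 0.0914]
ee_rot: [0.0, 0.994, 0.105, 0.0]
contact_force: [-0.0, -0.9, -6.9]
width: 0.0106
gripper_force: 38.8
clock: 4.1
position: [0.5034, -0.0846, 0.0915]
ee_rot: [0.0, 0.995, 0.104, 0.0]
contact_force: [0.0, -1.5, -1.6]
width: 0.0106
gripper_force: 39.2
```

View pics/s2.png

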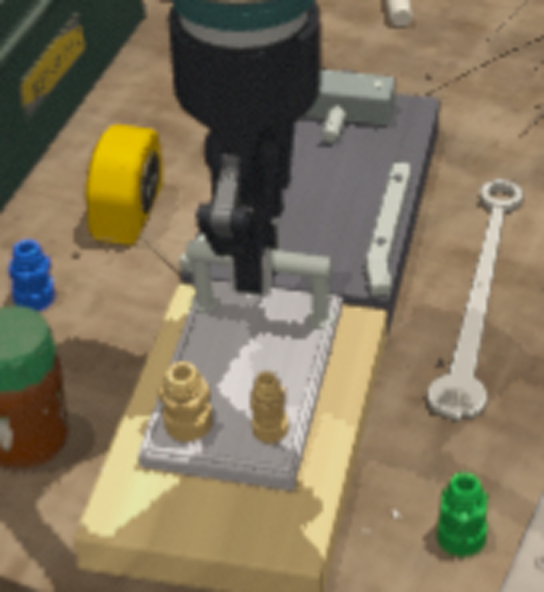

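The side view shows the nose raised near crop (285,290) and the tail edge still on the board at about (220,470). Both couplings are upright. Sliding on.

```bash
for i in 1 ; do python3 -m inch '[{"claw":-1,"travel":[0.005,-0.025,0],"turn":0},{"claw":-1,"travel":[0.01,-0.049,0],"turn":0},{"claw":-1,"travel":[0.0155,-0.073,0],"turn":0},{"claw":-1,"travel":[0.0205,-0.098,0],"turn":0},{"claw":-1,"travel":[0.0255,-0.122,0],"turn":0}]'; done
python3 -m inch '[{"claw":-1,"travel":[0.005,-0.025,0],"turn":0},{"claw":-1,"travel":[0.01,-0.049,0],"turn":0},{"claw":-1,"travel":[0.0155,-0.073,0],"turn":0},{"claw":-1,"travel":[0.0155,-0.073,0],"turn":0}]'
python3 - <<'E'
from h import *
a=imaging.get_image("top")[155:265,180:380];b=imaging.get_image("side")[150:335,190:360]
a=cv2.resize(a,(540,297),interpolation=2);b=cv2.resize(b,None,fx=3.2,fy=3.2,interpolation=2)[130:430]
cv2.imwrite("pics/c3.png",np.vstack([a[:,:540],b[:,:540]])[:,:,::-1])
E
```

```text
clock: 4.7
position: [0.5078, -0.1082, 0.0913]
ee_rot: [-0.0, 0.995, 0.104, -0.0]
contact_force: [-1.4, 2.2, -4.1]
width: 0.0104
gripper_force: 39.0
clock: 5.1
position: [0.5114, -0.1237, 0.0914]
ee_rot: [0.001, 0.995, 0.104, 0.0]
contact_force: [-1.0, -1.7, -3.3]
width: 0.0106
gripper_force: 39.2
```

View pics/c3.png

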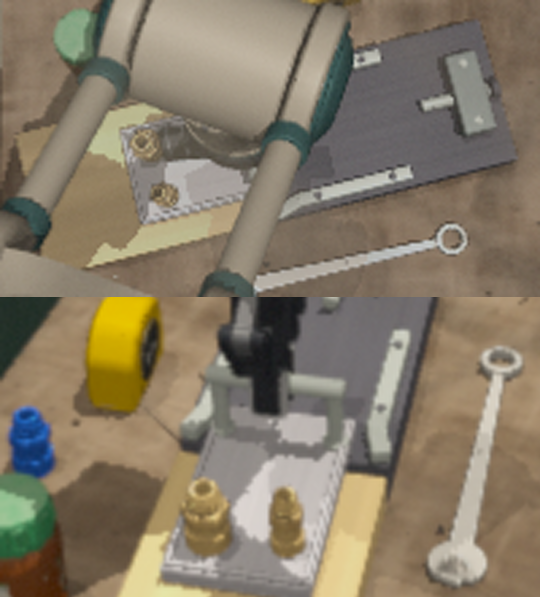

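Run:
```python
from h import *
th=np.radians(-78.1);ex=np.array([np.cos(th),np.sin(th)]);ey=np.array([-ex[1],ex[0]])
o=np.array([.5132,-.1309])
def W(x,y,z):return [*(o+ex*x+ey*y),z]
q=proj("side",[W(.012,.042,.049),W(.012,-.042,.049),W(-.118,.042,.038),W(-.118,-.042,.038),W(.122,-.046,.04),W(.04,-.046,.03),W(0,.064,.03),W(0,-.064,.03)])
print(((q-[190,150])*3.2+[0,167]).round())
q=proj("top",[W(-.118,.042,.038),W(-.118,-.042,.038),W(.122,-.046,.04),W(.122,.046,.04)])
print(((q-[180,155])*2.7).round())
```

```text
[[214. 405.]
 [352. 423.]
 [153. 570.]
 [305. 593.]
 [391. 327.]
 [367. 419.]
 [175. 437.]
 [385. 465.]]
[[111. 129.]
 [132. 224.]
 [408. 163.]
 [382.  59.]]
```

Numbers agree: the carrier is laterally on axis, its nose is about 18 mm past the step, and its tail is down. I'll go on another 50 mm, raising slightly.

```bash
python3 -m inch '[{"claw":-1,"travel":[0.005,-0.025,0.003],"turn":0},{"claw":-1,"travel":[0.01,-0.049,0.006],"turn":0},{"claw":-1,"travel":[0.0155,-0.073,0.009],"turn":0},{"claw":-1,"travel":[0.0205,-0.098,0.012],"turn":0},{"claw":-1,"travel":[0.0255,-0.122,0.015],"turn":0}]'
python3 -m inch '[{"claw":-1,"travel":[0.005,-0.025,0],"turn":0},{"claw":-1,"travel":[0.01,-0.049,0],"turn":0},{"claw":-1,"travel":[0.0155,-0.073,0],"turn":0},{"claw":-1,"travel":[0.0205,-0.098,0],"turn":0},{"claw":-1,"travel":[0.0205,-0.098,0],"turn":0}]'
```

```text
clock: 5.7
position: [0.5161, -0.1474, 0.0943]
ee_rot: [0.0, 0.995, 0.104, -0.0]
contact_force: [-0.3, 1.1, -5.8]
width: 0.0105
gripper_force: 39.0
clock: 6.2
position: [0.5206, -0.1677, 0.0944]
ee_rot: [0.001, 0.995, 0.104, 0.0]
contact_force: [-0.7, -1.3, -5.3]
width: 0.0105
gripper_force: 39.1
```

```bash
python3 -m inch '[{"claw":-1,"travel":[0.004,-0.018,0],"turn":0},{"claw":-1,"travel":[0.008,-0.036,0],"turn":0},{"claw":-1,"travel":[0.012,-0.054,0],"turn":0},{"claw":-1,"travel":[0.012,-0.054,-0.006],"turn":0},{"claw":-1,"travel":[0.012,-0.054,-0.012],"turn":0}]'
python3 -m inch '[{"claw":-1,"travel":[0,0,-0.007],"turn":0},{"claw":-1,"travel":[0,0,-0.014],"turn":0},{"claw":-1,"travel":[0,0,-0.014],"turn":0}]'
```

```text
clock: 6.7
position: [0.5233, -0.1786, 0.0926]
ee_rot: [0.001, 0.995, 0.105, 0.001]
contact_force: [-1.1, -3.6, 3.0]
width: 0.0106
gripper_force: 39.9
clock: 7.0
position: [0.5238, -0.1799, 0.0914]
ee_rot: [0.003, 0.994, 0.105, 0.001]
contact_force: [-2.6, -5.8, 6.3]
width: 0.0104
gripper_force: 40.3
```

```bash
python3 -m inch '[{"claw":-1,"travel":[0.004,-0.02,0],"turn":0},{"claw":-1,"travel":[0.008,-0.04,0],"turn":0},{"claw":-1,"travel":[0.0125,-0.06,0],"turn":0},{"claw":-1,"travel":[0.0125,-0.06,0],"turn":0}]'
python3 -m inch '[{"claw":-1,"travel":[0.004,-0.02,0],"turn":0},{"claw":-1,"travel":[0.008,-0.04,0],"turn":0},{"claw":-1,"travel":[0.0125,-0.06,0],"turn":0},{"claw":-1,"travel":[0.0125,-0.06,0],"turn":0}]'
```

```text
clock: 7.4
position: [0.5246, -0.1886, 0.0887]
ee_rot: [-0.001, 0.995, 0.104, -0.001]
contact_force: [-0.9, 3.8, 0.8]
width: 0.0106
gripper_force: 39.7
clock: 7.8
position: [0.5277, -0.2022, 0.0889]
ee_rot: [0.001, 0.995, 0.105, -0.0]
contact_force: [-0.1, 1.7, -1.9]
width: 0.0107
gripper_force: 39.3
```

```bash
python3 -m inch '[{"claw":-1,"travel":[0,0,-0.004],"turn":0},{"claw":-1,"travel":[0,0,-0.008],"turn":0},{"claw":-1,"travel":[0,0,-0.008],"turn":0}]'
python3 -m inch '[{"claw":-1,"travel":[0,0,-0.004],"turn":0},{"claw":-1,"travel":[0,0,-0.008],"turn":0},{"claw":-1,"travel":[0,0,-0.008],"turn":0}]'
python3 - <<'E'
from h import *
b=imaging.get_image("side")[150:335,190:360]
b=cv2.resize(b,None,fx=3.2,fy=3.2,interpolation=2)
cv2.imwrite("pics/s4.png",b[:,:,::-1])
E
```

```text
clock: 8.1
position: [0.528, -0.2027, 0.0881]
ee_rot: [0.001, 0.994, 0.105, 0.0]
contact_force: [-1.8, -2.3, 2.7]
width: 0.0102
gripper_force: 39.7
clock: 8.4
position: [0.5283, -0.2032, 0.0873]
ee_rot: [0.002, 0.994, 0.105, 0.001]
contact_force: [-3.1, -4.8, 6.6]
width: 0.0104
gripper_force: 40.3
```

View pics/s4.png

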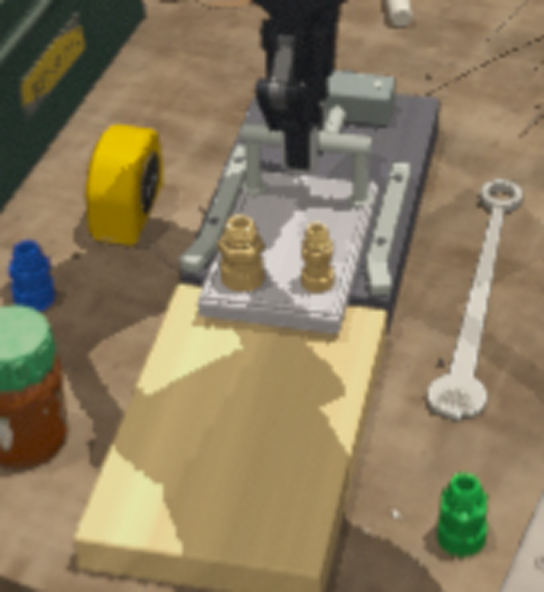

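The carrier lies flat between the rails, with its tail overhanging the step at crop (270,320). Both couplings are upright and the nose is clear of the screw at (335,120). I'll ease the down-push and slide on.

```bash
python3 -m inch '[{"claw":-1,"travel":[0.004,-0.02,0.003],"turn":0},{"claw":-1,"travel":[0.008,-0.04,0.006],"turn":0},{"claw":-1,"travel":[0.0125,-0.06,0.006],"turn":0},{"claw":-1,"travel":[0.017,-0.08,0.006],"turn":0},{"claw":-1,"travel":[0.021,-0.1,0.006],"turn":0}]'
python3 -m inch '[{"claw":-1,"travel":[0.004,-0.02,0],"turn":0},{"claw":-1,"travel":[0.008,-0.038,0],"turn":0},{"claw":-1,"travel":[0.011,-0.053,0],"turn":0},{"claw":-1,"travel":[0.013,-0.063,0],"turn":0},{"claw":-1,"travel":[0.015,-0.073,0],"turn":0}]'
```

```text
clock: 8.95
position: [0.531, -0.2177, 0.0872]
ee_rot: [-0.003, 0.995, 0.104, -0.0]
contact_force: [-1.9, 7.8, 5.7]
width: 0.0104
gripper_force: 40.2
clock: 9.45
position: [0.5341, -0.2322, 0.0873]
ee_rot: [-0.003, 0.995, 0.104, -0.0]
contact_force: [-1.6, 8.4, 7.3]
width: 0.0105
gripper_force: 40.2
```

```bash
python3 -m inch '[{"claw":-1,"travel":[0,0,0.004],"turn":0},{"claw":-1,"travel":[0.002,-0.01,0.004],"turn":0},{"claw":-1,"travel":[0.004,-0.02,0.004],"turn":0},{"claw":-1,"travel":[0.006,-0.03,0.004],"turn":0},{"claw":-1,"travel":[0.008,-0.04,0.004],"turn":0}]'
python3 -m inch '[{"claw":-1,"travel":[0.002,-0.007,0],"turn":0},{"claw":-1,"travel":[0.003,-0.014,0],"turn":0},{"claw":-1,"travel":[0.004,-0.02,0],"turn":0}]'
```

```text
clock: 9.95
position: [0.5362, -0.2441, 0.0875]
ee_rot: [-0.0, 0.995, 0.104, -0.0]
contact_force: [-0.5, 3.1, -3.3]
width: 0.0103
gripper_force: 39.3
clock: 10.25
position: [0.5371, -0.2481, 0.0878]
ee_rot: [0.0, 0.995, 0.104, -0.0]
contact_force: [-1.5, 1.5, -2.4]
width: 0.0103
gripper_force: 39.2
```

```bash
python3 -m inch '[{"claw":-1,"travel":[0.001,-0.005,-0.0015],"turn":0},{"claw":-1,"travel":[0.002,-0.01,-0.0015],"turn":0}]'
python3 -m inch '[{"claw":-1,"travel":[0.001,-0.005,0],"turn":0},{"claw":-1,"travel":[0.001,-0.005,0],"turn":0}]'
python3 -m inch '[{"claw":-1,"travel":[0.001,-0.005,0],"turn":0},{"claw":-1,"travel":[0.001,-0.005,0],"turn":0}]'
```

```text
clock: 10.45
position: [0.5375, -0.2499, 0.0876]
ee_rot: [-0.0, 0.995, 0.104, -0.0]
contact_force: [-1.0, 1.9, -2.3]
width: 0.0104
gripper_force: 39.2
clock: 10.65
position: [0.5378, -0.2512, 0.0877]
ee_rot: [0.0, 0.995, 0.104, 0.0]
contact_force: [-0.5, 1.6, -2.5]
width: 0.0104
gripper_force: 39.3
clock: 10.85
position: [0.538, -0.252, 0.0877]
ee_rot: [0.0, 0.995, 0.104, 0.0]
contact_force: [-0.5, 2.1, -3.0]
width: 0.0103
gripper_force: 39.3
```

```bash
python3 -m inch '[{"claw":-1,"travel":[0.001,-0.005,0],"turn":0},{"claw":-1,"travel":[0.001,-0.005,0],"turn":0}]' | grep -E "pos|cont"
python3 -m inch '[{"claw":-1,"travel":[0.001,-0.005,0],"turn":0},{"claw":-1,"travel":[0.001,-0.005,0],"turn":0}]' | grep -E "pos|cont"
python3 -m inch '[{"claw":-1,"travel":[0.001,-0.005,0],"turn":0},{"claw":-1,"travel":[0.001,-0.005,0],"turn":0}]'| grep -E "pos|cont"
```

```text
position: [0.5381, -0.2528, 0.0876]
contact_force: [-0.5, 2.8, -2.8]
position: [0.5381, -0.2529, 0.0875]
contact_force: [-0.6, 5.4, -1.8]
position: [0.5381, -0.253, 0.0875]
contact_force: [-0.5, 8.0, -0.9]
```

```bash
python3 -m inch '[{"claw":-1,"travel":[0.001,-0.004,0],"turn":0},{"claw":-1,"travel":[0.001,-0.004,0],"turn":0}]' | grep -E "pos|cont"
python3 -m inch '[{"claw":-1,"travel":[0,0,-0.0015],"turn":0},{"claw":-1,"travel":[0,0,-0.0015],"turn":0},{"claw":-1,"travel":[0,0,-0.0015],"turn":0}]' | grep -E "pos|cont"
python3 - <<'E'
from h import *
b=imaging.get_image("side")[130:315,190:360]
b=cv2.resize(b,None,fx=3.2,fy=3.2,interpolation=2)
cv2.imwrite("pics/s5.png",b[:,:,::-1])
E
```

```text
position: [0.5381, -0.253, 0.0874]
contact_force: [-1.2, 9.6, 1.1]
position: [0.5381, -0.2531, 0.0873]
contact_force: [-1.7, 8.5, 0.5]
```

View pics/s5.png

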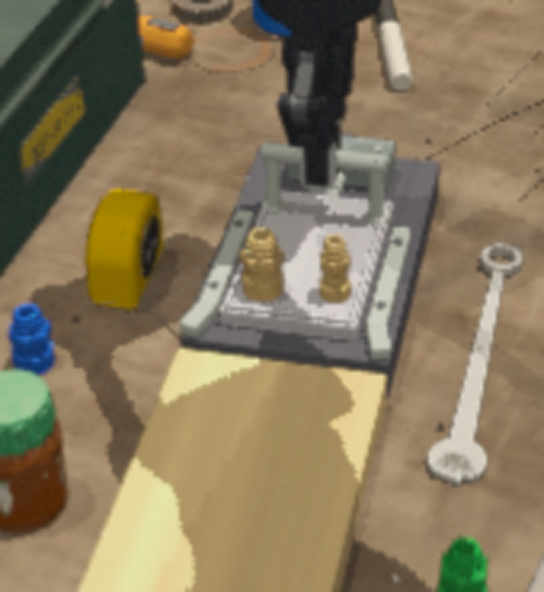

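The carrier is fully on the deck between the rails, its nose at the screw near crop (335,185), and both couplings are standing. I'll add a little pressure, then release.

```bash
python3 -m inch '[{"claw":-1,"travel":[0.001,-0.005,0],"turn":0},{"claw":-1,"travel":[0.001,-0.005,0],"turn":0},{"claw":-1,"travel":[0.001,-0.005,0],"turn":0}]' | grep -E "pos|cont"
python3 -m inch '[{"claw":-0.6,"travel":[0,0,0],"turn":0},{"claw":-0.3,"travel":[0,0,0],"turn":0},{"claw":0.2,"travel":[0,0,0],"turn":0},{"claw":0.2,"travel":[0,0,0],"turn":0},{"claw":0.2,"travel":[0,0,0],"turn":0}]'
```

```text
position: [0.5381, -0.2531, 0.0873]
contact_force: [-0.2, 10.9, 1.3]
clock: 12.8
position: [0.5393, -0.2575, 0.0877]
ee_rot: [0.001, 0.995, 0.104, 0.0]
contact_force: [-0.5, -0.1, 0.2]
width: 0.0511
gripper_force: 0.0
```

```bash
python3 -m inch '[{"claw":0.2,"travel":[0,0,0.05],"turn":0},{"claw":0.2,"travel":[0,0,0.15],"turn":0},{"claw":0.2,"travel":[0,0,0.3],"turn":0},{"claw":0.2,"travel":[0,0,0.5],"turn":0},{"claw":0.2,"travel":[0,0,0.7],"turn":0}]' | grep -E "pos|cont"
python3 -m inch '[{"claw":0.2,"travel":[0,0,0.1],"turn":0},{"claw":0.2,"travel":[0,-0.2,0.1],"turn":0},{"claw":0.2,"travel":[0,-0.4,0.1],"turn":0},{"claw":0.2,"travel":[0,-0.4,0.1],"turn":0}]' | grep -E "pos|cont"
python3 - <<'E'
from h import *
b=imaging.get_image("side")[130:270,220:360];a=imaging.get_image("top")[155:235,240:380]
b=cv2.resize(b,None,fx=2.5,fy=2.5,interpolation=2);a=cv2.resize(a,None,fx=2.5,fy=2.5,interpolation=2)
cv2.imwrite("pics/f.png",np.vstack([b,a])[:,:,::-1])
E
```

```text
position: [0.5387, -0.2568, 0.2292]
contact_force: [0.2, -1.1, 0.0]
position: [0.539, -0.3418, 0.2481]
contact_force: [-0.2, 0.1, 0.6]
```

View pics/f.png

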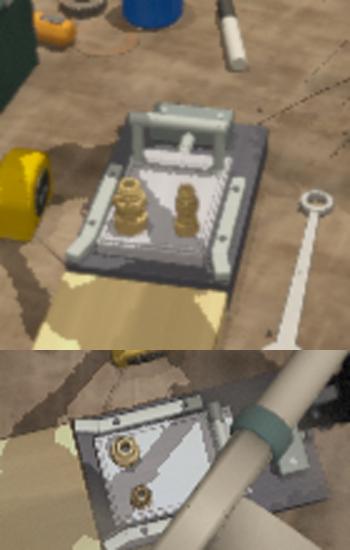

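The final picture shows the carrier flat between the rails with its nose at the screw tip, about (187,150). Both couplings are upright at (130,205) and (187,208), and the robot is clear.

```bash
python3 -c "from rig import ticket; print(ticket.sign_off())"
```

```text
the job is handed in; nothing more can be done
None
```

The job is handed in after about 14 s of robot time: the carrier is flat on the deck with its nose on the stop screw (pressed with about 11 N in all, roughly 2 N of it drag), both couplings are standing, and the gripper is released and clear.

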